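# Stand up the heat shield and slide its keeper to the mark

## Task

Tip the heat shield up on its lower edge until it stands leaning back against the fence of its stand. Then slide the blue keeper along its track, in front of the shield, until its white line is level with the red pointer, and let go. Leave everything else on the bench where it is.

Things in the scene. Friction and masses are not known exactly. Their poses are not given: they have to be found in the camera images.
- stand: Fixed grey stand: bed 170 (x) by 425 (y) by 12 mm, spanning x -120 to 50, y -295 to 130 mm. Origin at bench level, under the line where the fence's front face meets the bed. Its x points to the robot's right (turned up to 15 degrees), y away from the robot along the fence, z up. 'Stand x, y' below are in this frame, in mm; heights are over the bench.
- stand_corner (a point): Foot of the fence's front face, on top of the bed, 12 mm over the stand's origin. The dark steel fence leans back (to +x) by 10 degrees: a sill 28 mm high from stand y -100 to 100 and two posts, 26 mm wide and 108 mm high, at y -45 and 60.
- rest_left (a point): Rubber top of one of two fixed rests under the shield, each 14 mm wide (y), 12 mm deep, top at about 52 mm; this one at stand x -71, y 72.
- rest_right (a point): Top of the other rest, at stand x -71, y -12.
- track_end (a point): -y end of the keeper's aluminium track, on its top (stand x -60, y -250, height 26). The track is 36 mm wide and runs along y to y -45.
- overhead_tip (a point): Free end of the round probe arm fixed above the keeper's track: it runs along y at stand x -40, height 180 mm, from y -278 to -35, 18 mm thick, with a 28 mm thick black handle from y -230 to -80; its post is at x 30, y -278. It leaves no room for a gripper pointing straight down on the keeper: come in tilted 25 to 45 degrees, the gripper's body leaning to stand -x (the robot's left).
- shield: Loose heat shield, plate 115 (x) by 180 (y) by 10 mm, 0.25 to 0.5 kg, white upper face, copper-coloured underside. Origin: centre of the underside; z out of the white face, x to its foot edge. It starts sloping at about 32 degrees, foot on the bed at the fence, raised edge to stand -x, 35 mm beyond the rests. Its middle is at stand y 0 to 20. Leaning on the fence its z is 100 degrees from vertical.
- shield_foot (a point): Middle of the shield's foot edge, on the underside, 57.5 mm from its origin; at the start stand x about -4, height 12. The shield pivots on this edge at the fence when pushed up and towards stand +x from underneath its raised edge.
- shield_top (a point): Middle of the shield's raised edge, on the underside (57.5 mm from its origin), at the start about 73 mm over the bench.
- keeper (a joint): Keeper's position on its track in m, 0 (-y end) to 0.165, growing along stand +y. It slides with 2 to 3 N and stays where left. Its grip, a blue post 24 by 24 mm, height 42 to 88, is at stand x -60, y -215 + value. A dark tongue (height 28 to 40) reaches to stand x -14 and 45 mm to +y of the grip's middle: it would hit the shield while that still slopes.
- keeper_index (a point): White line of the keeper, at stand x -75, height 88, in y at the middle of the blue grip. Same axes as the stand.
- mark_tip (a point): Tip of the red pointer, a 5 mm wide tab 20 mm high standing on the bed in front of the track (stand x -88, height 32 mm; stand y -95 to -60 mm). It is very stiff and need not be touched. Same axes as the stand. The white line must come to the same stand y.
- probe_a: Bystander: loose temperature probe lying on the bench, 200 mm long, black handle 24 mm thick, cream stem. Origin under its middle.
- probe_b: Bystander: another such probe.
- sleeve: Bystander: loose steel tube 26 mm in diameter, 75 mm high, standing on the stand's bed behind the track at stand x 12, y -175 mm. Origin at its foot.
- jar: Bystander: amber jar, 64 mm in diameter, 85 mm high. Origin at its foot.
- clamp: Bystander: aluminium ring clamp, 80 mm in diameter, lying flat, 22 mm high. Origin at its underside.
- mug: Bystander: blue mug, 76 mm in diameter, 85 mm high. Origin at its foot.

How it is judged (in metres and radians):
On the way, in this order (a step that is already met when the one before it is completed fails the run):
1. the shield stands leaning back against the fence, the keeper not yet at the mark (angle between shield's own z axis and vertical between 1.6 and 1.88 rad and z of shield_foot in the frame of stand below 0.024 m and x of shield_foot in the frame of stand between -0.02 and 0.005 m and not (y of keeper_index in the frame of mark_tip between -0.005 and 0.005 m)), for 0.2 s.
2. the keeper's white line is at the red pointer (y of keeper_index in the frame of mark_tip between -0.005 and 0.005 m), for 0.2 s.
At the end, for the whole second after the job is handed in: The shield stands on its foot edge on the bed, within about 10 mm of the fence, leaning back on it (normal 92 to 108 degrees from vertical); the white line is within 5 mm of the red pointer along the track, the tongue overlaps the front of the shield by 5 mm or more, and all is at rest (all of step 2 and angle between shield's own z axis and vertical between 1.6 and 1.88 rad and z of shield_foot in the frame of stand below 0.024 m and x of shield_foot in the frame of stand between -0.02 and 0.005 m and linear speed of shield below 0.02 m/s and angular speed of shield below 0.1 rad/s and velocity of joint keeper between -0.005 and 0.005 m/s and y of shield_foot in the frame of keeper_index below 0.13 m); the robot touches nothing.
It fails at once if a bystander (probes, sleeve, jar, clamp, mug) is moved by more than 25 mm or knocked over (distance of any of probe_a, probe_b, sleeve, jar, clamp, mug from where it was at the start of the episode above 0.025 m or angle between any of probe_a, probe_b, sleeve, jar, clamp, mug's own z axis and vertical above 0.5 rad).
It also fails if it takes over 58 s, if anything falls off the work surface, if the arm or the gripper's body presses on something with over 40 N, if the wrist force passes 120 N, or if a joint passes its speed limit or range.

## Robot

A 6-joint arm with a two-finger parallel gripper is mounted at the origin on the work surface. World frame = base frame: x ahead of the robot, y to its left, z up, the work surface at z = 0. Lengths are in m, angles in degrees, forces in N, time in s.
With the tool pointing down it reaches from about 0.375 to 0.75 m from the base axis. Payload 9 kg.
Tool frame: the origin (TCP) lies where the fingers leave the gripper's body, on its centre line; the fingertips stand 73 mm ahead of it and the grasp point (between the pads) lies 54 mm ahead of it (robot.tip_reach is the distance from the TCP to the fingertips, in m); z points along the fingers, y is the direction in which the jaws open and shut (so a half turn about z gives the same grasp; the last joint's range is limited). The gripper opens to 85 mm and grips with 20 to 120 N. Pads are 22 mm wide; open, the fingers measure 114 mm over their backs; the gripper's body (76 mm by 85 mm) begins 54 mm behind the grasp point. The pads swing forward as they close: fully open they stand 13 mm farther back than shut.
Start: joints at [60.35, 5.964, 5.575, 89.605, 0, 77.527], TCP at [0.177, 0.573, 0.304] pointing down, gripper open.
Joint ranges: [-171.21, 171.21], [-48.23, 106.86], [-62.78, 66.21], [-105.2, 120.99], [-86.42, 89.51], [-180, 180]. Speed limits (degrees/s): [127.2, 127.2, 147.25, 180, 180, 180].

## Interface

Orientations are given as [roll, pitch, yaw] about the fixed x, y, z axes, in that order (R = Rz(yaw) Ry(pitch) Rx(roll)).
In Python, from plant import robot gives the robot as it stands. Calls block until the motion is done:
- robot.move_pose(position, orientation): joint-space move of the TCP to a pose.
- robot.line_to(position, vel=0.15, rotation=None, guard=None): straight line of the TCP; rotation=None keeps the orientation; vel is the mean speed in m/s. With guard (N) it stops when the force on the tool has changed by that much, and returns True; else False.
- robot.goto_joints(angles): joint-space move.
- robot.set_gripper(opening): finger opening in m; the grip force is fixed at half the most; returns when the fingers have stopped.
- robot.pause(seconds).
- robot.ik(position, orientation): joint angles nearest the present ones, or None.
- robot.observe(): the state.
- robot.grab_frame(name): name is "scene" or "side" or "wrist"; returns the picture (420x560x3 uint8, blue, green, red); there is no depth.
- robot.get_calibration(name): a dict with "vertical_fov" (degrees; the focal length in pixels is half the picture's height over the tangent of half this angle, whatever the lens; pixels are square), "cx", "cy" (the principal point, pixels), "k1" (the pictures are not rectified: a ray, as slopes to the right and down, at radius r is drawn at 1 + k1 r^2 times it, then the intrinsics apply), "rvec" (rotation vector, rad) and "tvec" (3), from world to camera coordinates, as OpenCV has them. Camera axes: x right, y down, z forward; pixel columns grow to the right and rows downward; lengths in m; the calibration is good to about 2 mm. A picture is of the moment at which its call begins: read the wrist's pose just before it. get_calibration takes no time and is no camera call; for the wrist camera it gives the pose at the moment of the call.
A pose or a line that the arm cannot do raises robot.IKError and nothing moves.
- robot.job_done(): hands the job in, once; it reports no verdict.
The state is a dict: "time": time; "q": joint angles; "qvel": joint speeds; "joint_torque": joint torques, N m; "tool_pos": TCP position; "tcp_rot": TCP orientation; "ft_force": force on the tool from outside, world axes, zero at the start; "torque": the same for the moment, N m; "gripper_width": finger opening in m.
Only numpy, scipy, OpenCV 4.12 (cv2) and the standard library are available. Lean on these libraries where they do the work, as an engineer would, in place of code of your own. Each camera call takes 0.05 s, during which the arm holds its last target.

## Working session

There is one attempt and no reset: what is moved stays moved. The work goes in short steps, each a Python script; the robot and the scene stay as the last script left them, time stands still between calls to the robot, and variables do not carry over. Pictures are saved under pics/ and viewed, and the job is handed in when it is done.

```bash
ls; mkdir -p pics
python3 - <<'E'
from plant import robot
import cv2
for n in ("scene","side","wrist"):
    c=robot.get_calibration(n); print(n,c)
    cv2.imwrite(f"pics/{n}0.png",robot.grab_frame(n))
s=robot.observe(); print(s['time'],s['tool_pos'],s['tcp_rot'],s['ft_force'])
E
```

```text
pics
scene {'vertical_fov': 46.358014215152735, 'cx': 274.6532876176429, 'cy': 207.66559562625767, 'k1': -0.022582319001717796, 'rvec': array([ 1.43400898,  1.81846503, -1.00534789]), 'tvec': array([ 0.10824626, -0.17485622,  2.24149276])}
side {'vertical_fov': 57.100809849175285, 'cx': 280.0793583013538, 'cy': 201.00822409397637, 'k1': -0.07148379388732017, 'rvec': array([ 2.05559824, -0.66999656,  0.35174705]), 'tvec': array([-0.45659785,  0.31338215,  0.87082019])}
wrist {'vertical_fov': 64.39403782209865, 'cx': 280.1130482596812, 'cy': 206.91368175177834, 'k1': 0.01840898183821213, 'rvec': array([-2.34014616, -1.72581149, -0.23859918]), 'tvec': array([-0.59863184, -0.03522893,  0.37885171])}
0.15 [0.17711767 0.57308109 0.30333282] [-1.79946681e+02 -9.40666276e-03  1.62822447e+02] [-0.30533488  0.03477326  0.57423627]
```

View pics/scene0.png

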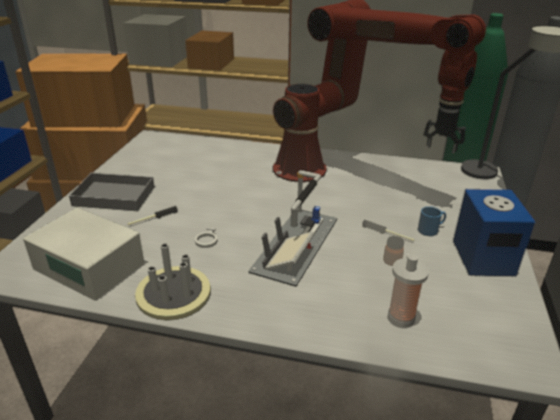

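View pics/side0.png

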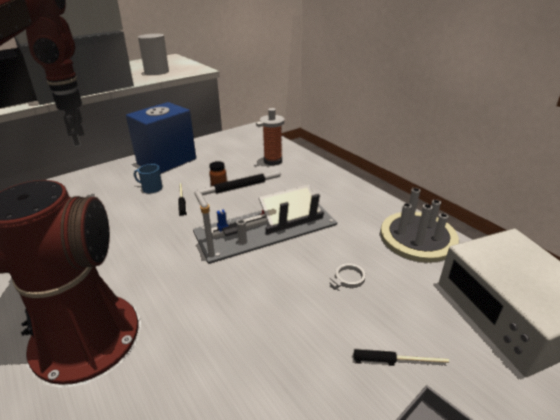

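View pics/wrist0.png

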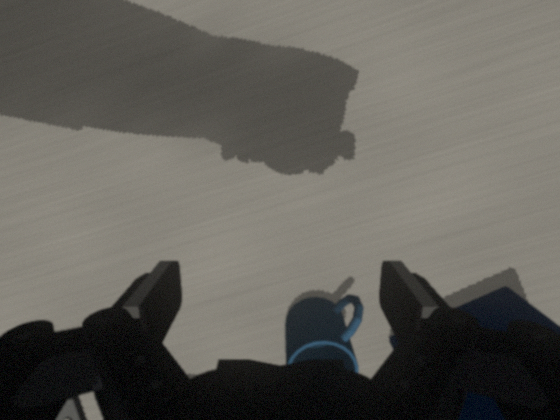

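The wrist view shows the mug below the gripper, at about (320,335). The stand is at about (295,245) in scene and (265,225) in side. I'll enlarge both views.

Run:
```python
import cv2
a=cv2.imread("pics/scene0.png")[165:285,235:425]; cv2.imwrite("pics/sc0z.png",cv2.resize(a,None,fx=4.2,fy=4.2,interpolation=cv2.INTER_CUBIC))
a=cv2.imread("pics/side0.png")[155:265,170:350]; cv2.imwrite("pics/si0z.png",cv2.resize(a,None,fx=4.4,fy=4.4,interpolation=cv2.INTER_CUBIC))
```

```text
(no output)
```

View pics/sc0z.png

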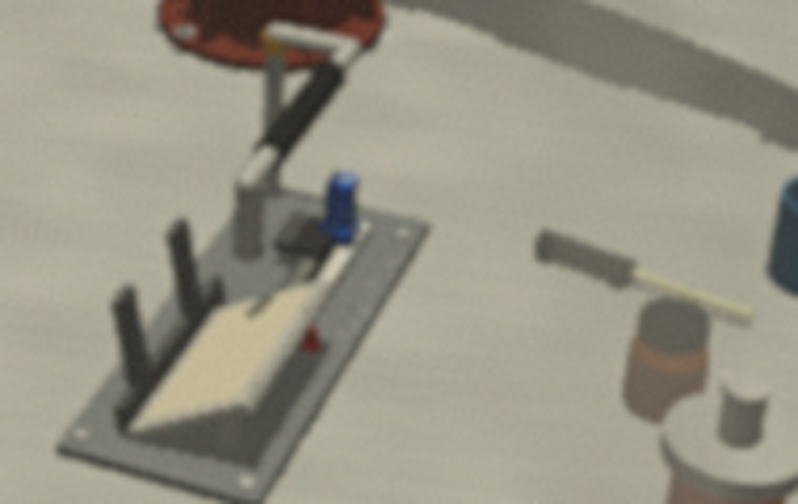

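View pics/si0z.png

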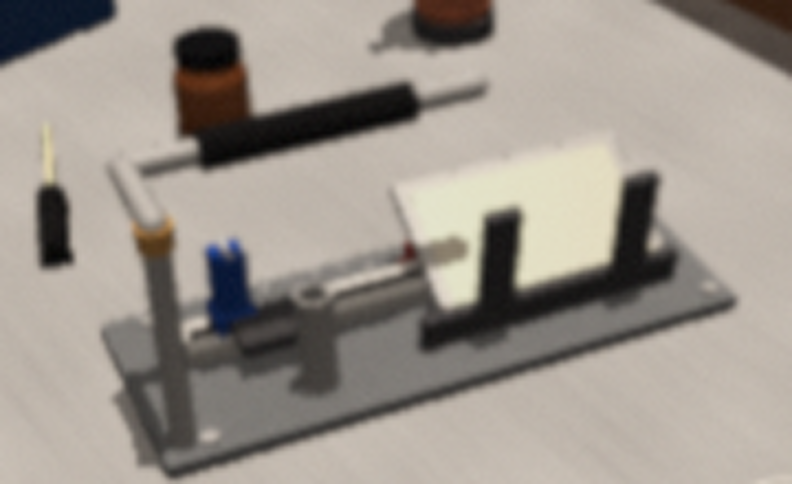

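Side view, zoomed: bed corners (172,470), (735,300) and (103,335). The keeper's blue post is at (228,280), the red pointer peeks out at (408,250), and the shield is white. Scene view, zoomed: bed corners (430,225), (60,448) and (262,500). I'll make a rough stand estimate from these rays, then take a close look with the wrist camera.

```bash
cat > h.py <<'E'
import numpy as np, cv2
from scipy.optimize import least_squares
def ray(c,px,shape=(420,560)):
    f=shape[0]/2/np.tan(np.radians(c['vertical_fov'])/2)
    K=np.array([[f,0,c['cx']],[0,f,c['cy']],[0,0,1.]])
    p=cv2.undistortPoints(np.array(px,float).reshape(-1,1,2),K,np.array([c['k1'],0,0,0.])).reshape(-1,2)
    R=cv2.Rodrigues(np.array(c['rvec'],float))[0]; t=np.array(c['tvec'],float)
    d=np.c_[p,np.ones(len(p))]@R
    return -R.T@t, d/np.linalg.norm(d,axis=1)[:,None]
def onplane(c,px,z):
    o,d=ray(c,px); z=np.broadcast_to(z,(len(d),)); return o+d*((z-o[2])/d[:,2])[:,None]
def project(c,P):
    f=210/np.tan(np.radians(c['vertical_fov'])/2)
    K=np.array([[f,0,c['cx']],[0,f,c['cy']],[0,0,1.]])
    return cv2.projectPoints(np.array(P,float).reshape(-1,1,3),np.array(c['rvec'],float),np.array(c['tvec'],float),K,np.array([c['k1'],0,0,0.]))[0].reshape(-1,2)
def fit(S,W):
    "planar rigid S(stand xy)->W(world xy); returns x,y,yaw,residuals"
    S=np.array(S,float)[:,:2];W=np.array(W)[:,:2]
    a=S-S.mean(0);b=W-W.mean(0)
    th=np.arctan2((a[:,0]*b[:,1]-a[:,1]*b[:,0]).sum(),(a*b).sum())
    R=np.array([[np.cos(th),-np.sin(th)],[np.sin(th),np.cos(th)]])
    t=W.mean(0)-R@S.mean(0)
    return t,th,W-(S@R.T+t)
def s2w(st,P):
    t,th=np.array(st[:2]),st[2];R=np.array([[np.cos(th),-np.sin(th)],[np.sin(th),np.cos(th)]])
    P=np.atleast_2d(np.array(P,float)); return np.c_[P[:,:2]@R.T+t,P[:,2]]
def w2s(st,P):
    t,th=np.array(st[:2]),st[2];R=np.array([[np.cos(th),-np.sin(th)],[np.sin(th),np.cos(th)]])
    P=np.atleast_2d(np.array(P,float)); return np.c_[(P[:,:2]-t)@R,P[:,2]]
E
python3 - <<'E'
from plant import robot
from h import *
uz=lambda p,f,ox,oy:[( (x+.5)/f-.5+ox,(y+.5)/f-.5+oy) for x,y in p]
A=onplane(robot.get_calibration("scene"),uz([(430,225),(60,448),(262,500)],4.2,235,165),.012)
B=onplane(robot.get_calibration("side"),uz([(172,470),(735,300),(103,335)],4.4,170,155),[.012]*3)
print(A,B)
SA=np.array([(-.12,-.295),(.05,.13),(-.12,.13)]);SB=np.array([(.05,-.295),(.05,.13),(-.12,-.295)])
for S,W in((SA,A),(SB,B),(np.r_[SA,SB],np.r_[A,B])):
    t,th,r=fit(S,W);print(t,np.degrees(th),np.abs(r).max())
# feasibility: camera pose above stand
st=(*t,th)
for nm,P in dict(keeper=(-.06,-.2,.07),mark=(-.088,-.08,.032),rest=(-.071,.03,.06)).items(): print(nm,s2w(st,P))
c=robot.get_calibration("wrist");R=cv2.Rodrigues(c['rvec'])[0];o=-R.T@c['tvec'];s=robot.observe()
from scipy.spatial.transform import Rotation as Ro
T=Ro.from_euler('xyz',s['tcp_rot'],degrees=True).as_matrix()
print("cam in tool",T.T@(o-s['tool_pos']),T.T@R.T)
E
```

```text
[[ 0.38431672  0.2243598   0.012     ]
 [ 0.77037296 -0.01572059  0.012     ]
 [ 0.79345725  0.14873732  0.012     ]] [[ 0.35309118  0.04862049  0.012     ]
 [ 0.76315681 -0.02784024  0.012     ]
 [ 0.37872326  0.20534832  0.012     ]]
[0.64975873 0.05472768] -100.10256848267632 0.005335179863751982
[0.64821938 0.0424087 ] -99.91438318036619 0.0060603521099965585
[0.64944187 0.04910962] -99.50364134583668 0.01082185019774301
keeper [[0.46209346 0.14130819 0.07      ]]
mark [[0.58506956 0.14911066 0.032     ]]
rest [[0.69075295 0.11418185 0.06      ]]
cam in tool [ 0.0696     -0.00049631 -0.06963246] [[-3.78435376e-04 -9.61725849e-01 -2.74013227e-01]
 [ 9.99999610e-01 -1.45454007e-04 -8.70572391e-04]
 [ 7.97395650e-04 -2.74013450e-01  9.61725529e-01]]
```

```bash
cat >> h.py <<'E'
from scipy.spatial.transform import Rotation as Ro
def tool_R(st,a,sgn=1):
    "tool z = (cos a,0,-sin a) in the stand, tool y = sgn*stand y; returns matrix world"
    a=np.radians(a);z=np.array([np.cos(a),0,-np.sin(a)]);y=np.array([0,sgn,0.]);x=np.cross(y,z)
    return Ro.from_euler('z',st[2]).as_matrix()@np.c_[x,y,z]
def rpy(M): return Ro.from_matrix(M).as_euler('xyz',degrees=True)
def tcp_for(st,P,M,d): return s2w(st,P)[0]-M[:,2]*d
E
python3 - <<'E'
from plant import robot
from h import *
st=(.6494,.0491,np.radians(-99.7))
for sg in(1,-1):
  for nm,P,a,d in (("look",(-.119,-.08,.343),80,0),("push0",(-.09,.03,.055),45,robot.tip_reach),("push1",(-.0,.03,.1),45,robot.tip_reach),("keep0",(-.06,-.2,.07),50,.054),("keep1",(-.06,-.07,.07),50,.054),("keep0",(-.06,-.2,.07),60,.054)):
    M=tool_R(st,a,sg);print(sg,nm,tcp_for(st,P,M,d).round(3),robot.ik(tcp_for(st,P,M,d),rpy(M)))
print(robot.tip_reach,robot.observe()['q'])
E
```

```text
1 look [0.591 0.18  0.343] [  8.41385982  14.60096738  18.85119173  97.3881055   -9.49969001
 108.37465383]
1 push0 [0.703 0.183 0.106] [ 15.99540762  63.56226181  53.6794026  103.55806204 -39.5820263
 124.23432475]
1 push1 [0.688 0.095 0.151] [  9.83058129  46.81140044  33.65431003  95.3282036  -41.79151867
 116.64058281]
1 keep0 [0.468 0.176 0.111] [ 20.45914245  19.58064083  -6.15016937  87.12785286 -33.76415023
 127.18102598]
1 keep1 [0.596 0.154 0.111] [ 14.98052141  34.95857998  14.09010836  88.44060743 -35.73725203
 120.9588134 ]
1 keep0 [0.467 0.169 0.117] [ 16.80383966  10.02559129 -13.43074926  80.99152587 -26.58033873
 119.93372774]
-1 look [0.591 0.18  0.343] [  8.41385982  14.60096738  18.85119173  97.3881055   -9.49969001
 -71.62534617]
-1 push0 [0.703 0.183 0.106] [ 15.99540762  63.56226181  53.6794026  103.55806204 -39.5820263
 -55.76567525]
-1 push1 [0.688 0.095 0.151] [  9.83058129  46.81140044  33.65431003  95.3282036  -41.79151867
 -63.35941719]
-1 keep0 [0.468 0.176 0.111] [ 20.45914245  19.58064083  -6.15016937  87.12785286 -33.76415023
 -52.81897402]
-1 keep1 [0.596 0.154 0.111] [ 14.98052141  34.95857998  14.09010836  88.44060743 -35.73725203
 -59.0411866 ]
-1 keep0 [0.467 0.169 0.117] [ 16.80383966  10.02559129 -13.43074926  80.99152587 -26.58033873
 -60.06627226]
0.0726 [ 6.03486649e+01  5.98861435e+00  5.53833358e+00  8.96038116e+01
 -2.33194141e-03  7.75262151e+01]
```

Run:
```python
from plant import robot
from h import *
import json
st=(.6494,.0491,np.radians(-99.7))
M=tool_R(st,80);robot.move_pose(tcp_for(st,(-.119,-.08,.343),M,0),rpy(M))
robot.pause(.2)
c=robot.get_calibration("wrist");im=robot.grab_frame("wrist");cv2.imwrite("pics/w1.png",im)
np.savez("w1.npz",**{k:c[k] for k in c})
cv2.imwrite("pics/w1z.png",cv2.resize(im,(800,600),interpolation=cv2.INTER_CUBIC))
print(robot.observe()['time'])
```

```text
2.475
```

View pics/w1z.png

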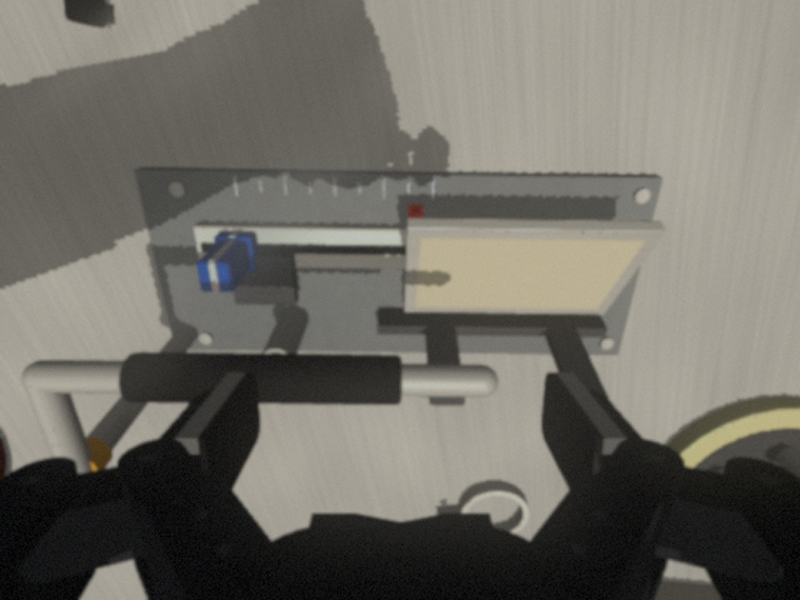

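The close view shows bed corners near (137,170), (660,177) and (617,353) in zoomed pixels. The keeper's blue grip is around (228,260), the red pointer is at (415,210), and the shield is at (405-660, 220-312). Next I'll extract precise points.

Run:
```python
import cv2
im=cv2.imread("pics/w1.png")
def z(n,x0,x1,y0,y1,f): cv2.imwrite(n,cv2.resize(im[y0:y1,x0:x1],None,fx=f,fy=f,interpolation=cv2.INTER_CUBIC))
z("pics/za.png",85,225,110,230,5.5); z("pics/zb.png",260,480,110,260,3.6)
```

```text
(no output)
```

View pics/za.png

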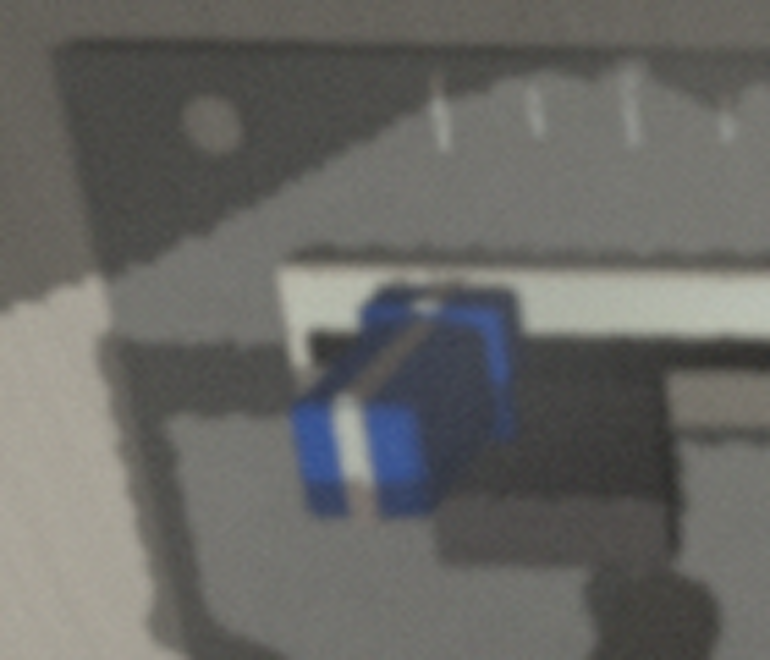

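View pics/zb.png

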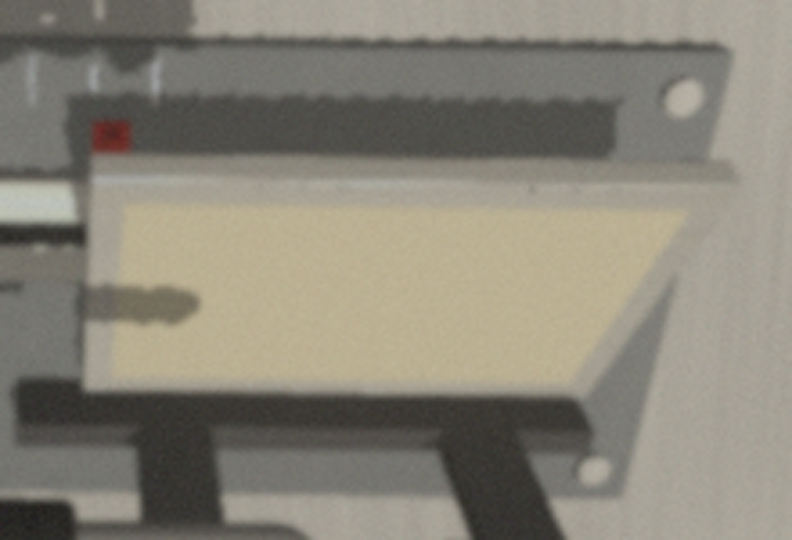

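Run:
```python
import cv2
im=cv2.imread("pics/w1.png")
def z(n,x0,x1,y0,y1,f): cv2.imwrite(n,cv2.resize(im[y0:y1,x0:x1],None,fx=f,fy=f,interpolation=cv2.INTER_CUBIC))
z("pics/zc.png",275,315,135,165,16)
s=cv2.imread("pics/scene0.png");cv2.imwrite("pics/zd.png",cv2.resize(s[235:255,295:325],None,fx=16,fy=16,interpolation=cv2.INTER_CUBIC))
```

```text
(no output)
```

View pics/zc.png

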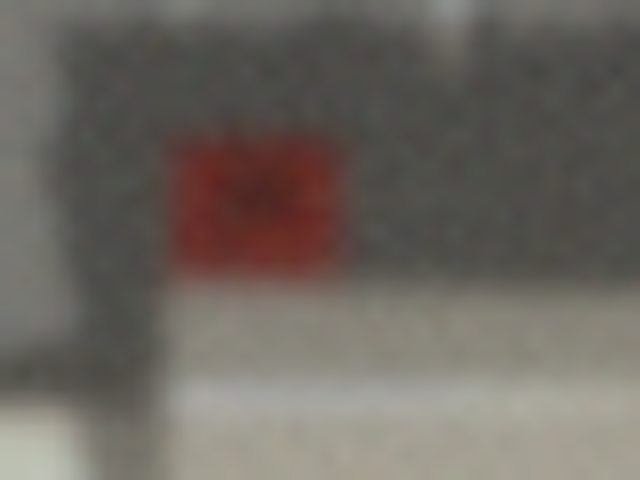

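View pics/zd.png

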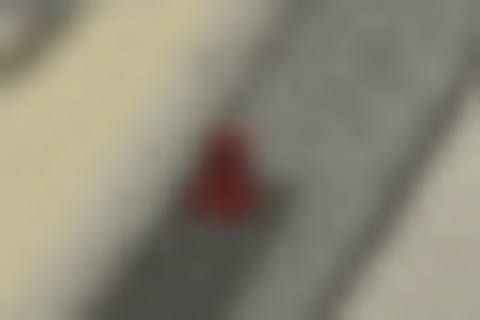

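Run:
```python
from h import *
c=dict(np.load("w1.npz"))
q=lambda p,f,ox,oy:((p[0]+.5)/f-.5+ox,(p[1]+.5)/f-.5+oy)
px=[q((58,42),5.5,85,110),q((730,48),3.6,260,110),q((622,494),3.6,260,110)]
W=onplane(c,px,.012)
t,th,r=fit([(-.12,-.295),(-.12,.13),(.05,.13)],W);st=(*t,th);print(t,np.degrees(th),r*1e3)
f=lambda n,p,z:print(n,(w2s(st,onplane(c,[p],z))*1e3).round(1))
f("track corner(-78,-250)",q((280,268),5.5,85,110),.026)
f("index x-75",q((347,400),5.5,85,110),.088)
f("mark z32",(290.5,147.5),.032);f("mark z22",(290.5,147.5),.022)
f("foot L (y=mid-90)",q((85,390),3.6,260,110),.0205);f("foot R",q((580,393),3.6,260,110),.0205)
f("top und L",q((93,158),3.6,260,110),.073);f("top und R",q((735,160),3.6,260,110),.073)
f("sill L -100",q((17,380),3.6,260,110),.0396)
np.save("st.npy",st)
```

```text
[0.64895264 0.0501801 ] -100.45263103639071 [[ 3.44290993 -1.01654714]
 [-2.78002478 -0.55853734]
 [-0.66288515  1.57508448]]
track corner(-78,-250) [[ -76.4 -248.4   26. ]]
index x-75 [[ -71.7 -213.2   88. ]]
mark z32 [[-93.6 -69.4  32. ]]
mark z22 [[-90.8 -69.   22. ]]
foot L (y=mid-90) [[  2.3 -75.7  20.5]]
foot R [[  1.1 100.6  20.5]]
top und L [[-98.9 -75.8  73. ]]
top und R [[-100.5  103.6   73. ]]
sill L -100 [[-11.3 -99.1  39.6]]
```

Stand pose from the wrist view is (0.649, 0.050), yaw -100.5°. Residuals are under 3.5 mm, and the track corner and shield width agree with the given sizes to within a few mm. I read the shield's middle at y≈13, the mark at y≈-69 and the keeper at y≈-213. Next I check bystander clearance and the IK for the whole push path.

```bash
cat >> h.py <<'E'
A=45
def push_path(st,th,tip,y=.035):
    "TCP for plate angle th (deg): the tips' leading corner at radius r on the plate"
    r=.098-.008*(th-32)/68; t=np.radians(th)
    C=np.array([-.003-r*np.cos(t),y,.012+r*np.sin(t)])
    a=np.radians(A); C=C-np.array([np.sin(a),0,np.cos(a)])*.011
    M=tool_R(st,A); return tcp_for(st,C,M,tip),M
E
python3 - <<'E'
from plant import robot
from h import *
st=np.load("st.npy");c=robot.get_calibration("scene")
q=lambda p:((p[0]+.5)/4.2-.5+235,(p[1]+.5)/4.2-.5+165)
for n,p,z in(("jar foot",(652,412),0),("jar top",(673,310),.085),("probe hdl",(540,250),.012),("probe tip",(750,318),.005)):print(n,(w2s(st,onplane(c,[q(p)],z))*1e3).round())
tip=robot.tip_reach
for th in(22,32,60,100):
    P,M=push_path(st,th,tip);print(th,(w2s(st,P)*1e3).round(),np.round(robot.ik(P,rpy(M)),1))
P,M=push_path(st,22,tip);print(robot.ik(P-M[:,2]*.08,rpy(M)))
E
```

```text
jar foot [[-367. -118.    0.]]
jar top [[-367. -143.   85.]]
probe hdl [[-226. -293.   12.]]
probe tip [[-416. -275.    5.]]
22 [[-154.   35.   93.]] [ 16.6  70.3  62.6 106.8 -39.  125.8]
32 [[-145.   35.  107.]] [ 16.   67.4  59.7 106.3 -39.3 125.2]
60 [[-109.   35.  138.]] [ 13.7  58.6  49.4 103.1 -40.2 122.4]
100 [[-46.  35. 144.]] [  9.3  48.1  34.7  95.3 -41.7 117. ]
None
```

Run:
```python
from plant import robot
from h import *
st=np.load("st.npy");tip=robot.tip_reach
for y in(.02,.025,.03):
  P,M=push_path(st,24,tip,y);print(y,np.round(robot.ik(P,rpy(M)),1))
  for off in((-.06,-.03,.05),(-.05,0,.02),(-.06,-.05,.03),(-.06,-.05,.06)):
    Q=s2w(st,w2s(st,P)+np.array(off))[0];print("  ",off,(w2s(st,Q)*1e3).round(),robot.ik(Q,rpy(M)))
```

```text
0.02 [ 17.   65.4  55.3 104.6 -38.9 126.3]
   (-0.06, -0.03, 0.05) [[-213.  -10.  146.]] None
   (-0.05, 0, 0.02) [[-203.   20.  116.]] None
   (-0.06, -0.05, 0.03) [[-213.  -30.  126.]] [ 22.49532808  67.71061442  61.59876858 112.42890915 -36.39717484
 132.50762027]
   (-0.06, -0.05, 0.06) [[-213.  -30.  156.]] [ 22.49532808  67.75087045  64.77398595 115.56387048 -36.39717484
 132.50762027]
0.025 [ 16.8  66.7  57.4 105.3 -38.9 126.1]
   (-0.06, -0.03, 0.05) [[-213.   -5.  146.]] None
   (-0.05, 0, 0.02) [[-203.   25.  116.]] None
   (-0.06, -0.05, 0.03) [[-213.  -25.  126.]] [ 22.30102182  69.2631437   64.04796359 113.19945298 -36.48982341
 132.29530473]
   (-0.06, -0.05, 0.06) [[-213.  -25.  156.]] None
0.03 [ 16.6  68.2  59.6 106.  -39.  125.9]
   (-0.06, -0.03, 0.05) [[-213.    0.  146.]] None
   (-0.05, 0, 0.02) [[-203.   30.  116.]] None
   (-0.06, -0.05, 0.03) [[-213.  -20.  126.]] None
   (-0.06, -0.05, 0.06) [[-213.  -20.  156.]] None
```

```bash
sed -i 's/^A=45/A=52/' h.py
python3 - <<'E'
from plant import robot
from h import *
st=np.load("st.npy");tip=robot.tip_reach
for y in(.02,.028):
  for th in(24,100):
    P,M=push_path(st,th,tip,y);print(y,th,(w2s(st,P)*1e3).round(),np.round(robot.ik(P,rpy(M)),1))
  P,M=push_path(st,24,tip,y)
  for off in((-.06,-.03,.05),(-.05,0,.02),(-.06,-.04,.04),(-.06,-.05,.06)):
    Q=s2w(st,w2s(st,P)+np.array(off))[0];print("  ",off,(w2s(st,Q)*1e3).round(),robot.ik(Q,rpy(M)))
E
```

```text
0.02 24 [[-147.   20.  103.]] [ 15.2  55.9  43.9  96.7 -33.7 121.4]
0.02 100 [[-41.  20. 151.]] [  7.7  39.3  25.3  89.7 -35.8 112.6]
   (-0.06, -0.03, 0.05) [[-207.  -10.  153.]] [ 20.09634768  60.75752642  56.28298429 107.18386802 -32.01927804
 126.83213892]
   (-0.05, 0, 0.02) [[-197.   20.  123.]] [ 18.41778179  66.53290679  62.19319955 106.32818879 -32.62534249
 124.97974875]
   (-0.06, -0.04, 0.04) [[-207.  -20.  143.]] [ 20.46630674  58.42977888  51.6724868  105.11540326 -31.88209304
 127.2370686 ]
   (-0.06, -0.05, 0.06) [[-207.  -30.  163.]] [ 20.84400817  56.08770309  50.18274986 106.18500051 -31.74071705
 127.64922431]
0.028 24 [[-147.   28.  103.]] [ 15.   57.5  46.4  97.4 -33.8 121.1]
0.028 100 [[-41.  28. 151.]] [  7.6  40.7  27.2  90.1 -35.8 112.4]
   (-0.06, -0.03, 0.05) [[-207.   -2.  153.]] [ 19.80582444  62.9287049   59.63808129 108.1984878  -32.12610338
 126.51330647]
   (-0.05, 0, 0.02) [[-197.   28.  123.]] None
   (-0.06, -0.04, 0.04) [[-207.  -12.  143.]] [ 20.16972948  60.28382397  54.51633449 105.93354062 -31.99216949
 126.91255332]
   (-0.06, -0.05, 0.06) [[-207.  -22.  163.]] [ 20.54122135  57.85224818  52.86653515 106.93019564 -31.85415771
 127.31891729]
```

Run:
```python
from plant import robot
from h import *
st=np.load("st.npy");tip=robot.tip_reach;y=.028
robot.set_gripper(.06)
P,M=push_path(st,24,tip,y)
Q=s2w(st,w2s(st,P)+np.array((-.06,-.04,.04)))[0]
robot.move_pose(Q,rpy(M))
print("guard",robot.line_to(P,vel=.1,guard=8))
s=robot.observe();print(s['time'],(w2s(st,s['tool_pos'])*1e3).round(1),(w2s(st,P)*1e3).round(1),s['ft_force'],s['gripper_width'])
cv2.imwrite("pics/side1.png",cv2.resize(robot.grab_frame("side")[130:270,150:370],None,fx=3.6,fy=3.6,interpolation=cv2.INTER_CUBIC))
```

```text
guard False
4.875 [[-147.3   27.9  103.1]] [[-146.8   28.   102.7]] [-0.93605866  0.35973632 -0.00282471] 0.06034777970933091
```

View pics/side1.png

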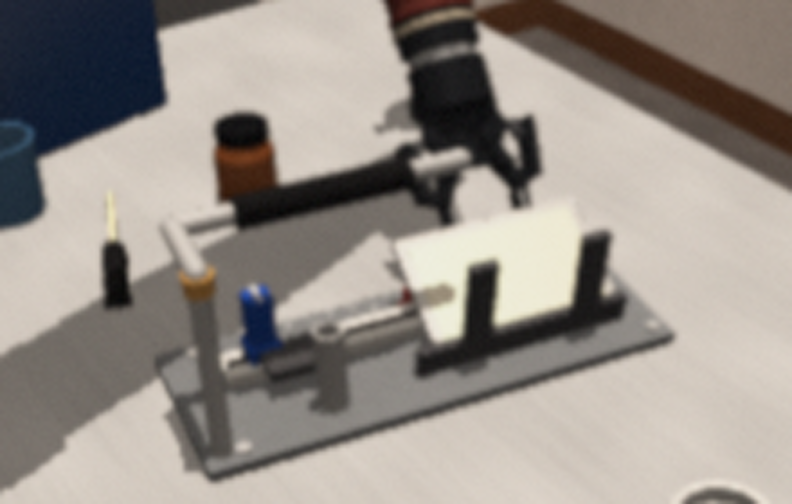

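The fingers (440-530, 170-210) sit behind and under the raised edge without contact. Now I push along the arc.

Run:
```python
from plant import robot
from h import *
st=np.load("st.npy");tip=robot.tip_reach;y=.028
for th in(33,42,52,62,72,81,88):
    P,M=push_path(st,th,tip,y);g=robot.line_to(P,vel=.08,guard=15);s=robot.observe()
    print(th,g,np.round(s['ft_force'],1),round(s['time'],2))
    if g: break
cv2.imwrite("pics/side2.png",cv2.resize(robot.grab_frame("side")[130:270,150:370],None,fx=3.6,fy=3.6,interpolation=cv2.INTER_CUBIC))
```

```text
33 False [ 1.8  2.9 -0.5] 5.27
42 False [ 1.8  2.6 -0.3] 5.61
52 False [0.4 1.  0.5] 5.97
62 False [0.6 1.1 0.1] 6.33
72 False [1.1 0.8 0.2] 6.68
81 False [ 0.  -0.9 -0.1] 7.02
88 False [-0.4 -0.7 -0.8] 7.31
```

View pics/side2.png

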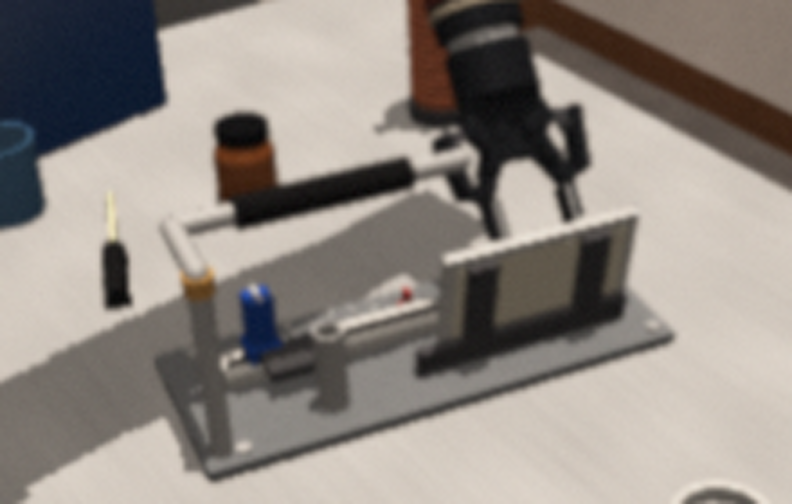

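The shield is nearly upright behind the posts, with its top edge from (445,260) to (635,215). I'll press gently to seat it, then back off.

Run:
```python
from plant import robot
from h import *
st=np.load("st.npy");tip=robot.tip_reach;y=.028
for th in(94,101):
    P,M=push_path(st,th,tip,y);g=robot.line_to(P,vel=.05,guard=6);s=robot.observe()
    print(th,g,np.round(s['ft_force'],1),round(s['time'],2),(w2s(st,s['tool_pos'])*1e3).round(1))
    if g: break
p=w2s(st,s['tool_pos'])[0]
robot.line_to(s2w(st,p+np.array([-.05,0,.0]))[0],vel=.08)
# look pose, camera on stand -x side, centred near mark
M=tool_R(st,75);Q=tcp_for(st,(-.20,-.10,.30),M,0)
print(robot.ik(Q,rpy(M)))
s=robot.observe();p=w2s(st,s['tool_pos'])[0]
robot.line_to(s2w(st,p+np.array([-.08,-.0,.06]))[0],vel=.15)
robot.move_pose(Q,rpy(M));robot.pause(.15)
c=robot.get_calibration("wrist");im=robot.grab_frame("wrist");cv2.imwrite("pics/w2.png",im)
np.savez("w2.npz",**c)
cv2.imwrite("pics/w2z.png",cv2.resize(im,(800,600),interpolation=cv2.INTER_CUBIC))
cv2.imwrite("pics/side3.png",cv2.resize(robot.grab_frame("side")[130:270,150:370],None,fx=3.6,fy=3.6,interpolation=cv2.INTER_CUBIC))
print(robot.observe()['time'])
```

```text
94 False [ 0.7 -0.1  0.2] 7.7 [[-49.7  27.9 152.9]]
101 True [ 0.4  0.9 -0.3] 7.94 [[-42.5  27.6 150. ]]
[ 17.44836491  23.59431399  24.60915494  98.16160579 -13.2225056
 118.73038845]Traceback (most recent call last):
  File "<stdin>", line 14, in <module>
plant.IKError: the arm cannot follow that straight line within its joint ranges
```

Run:
```python
from plant import robot
from h import *
st=np.load("st.npy")
robot.line_to(s2w(st,(-.16,0.015,.16))[0],vel=.15)
M=tool_R(st,75);Q=tcp_for(st,(-.20,-.10,.30),M,0)
robot.move_pose(Q,rpy(M));robot.pause(.15)
c=robot.get_calibration("wrist");im=robot.grab_frame("wrist");cv2.imwrite("pics/w2.png",im)
np.savez("w2.npz",**c)
cv2.imwrite("pics/w2z.png",cv2.resize(im,(800,600),interpolation=cv2.INTER_CUBIC))
cv2.imwrite("pics/side3.png",cv2.resize(robot.grab_frame("side")[130:270,150:370],None,fx=3.6,fy=3.6,interpolation=cv2.INTER_CUBIC))
print(robot.observe()['time'])
```

```text
10.3667
```

View pics/w2z.png

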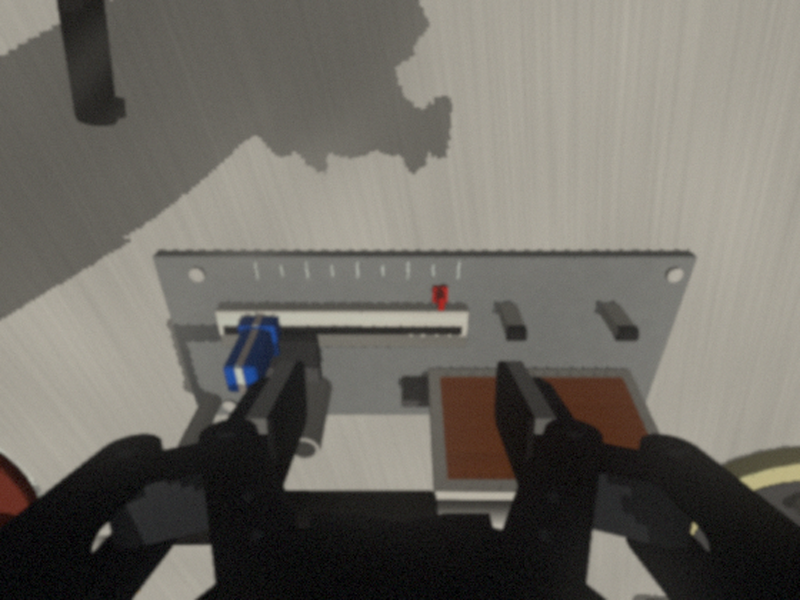

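View pics/side3.png

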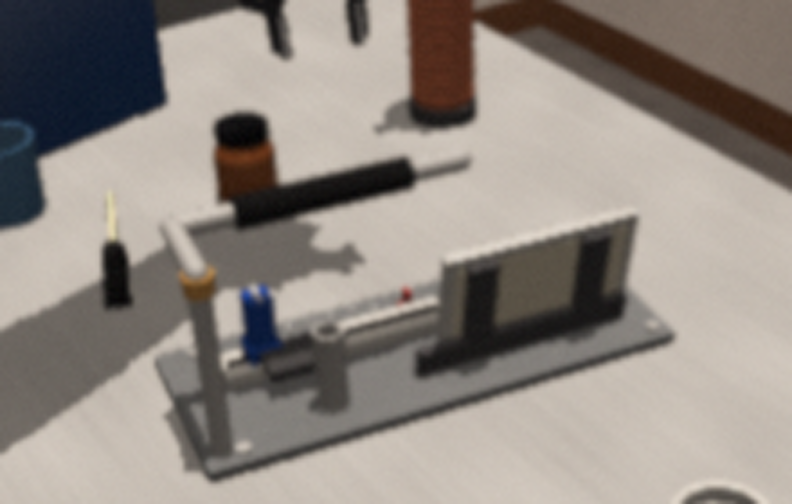

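The shield stands on its own (copper face at (430-655, 370-495)). The pointer is clear at (440,296) and the keeper at about (255,350). I'll measure both more precisely.

Run:
```python
import cv2
im=cv2.imread("pics/w2.png")
def z(n,x0,x1,y0,y1,f): cv2.imwrite(n,cv2.resize(im[y0:y1,x0:x1],None,fx=f,fy=f,interpolation=cv2.INTER_CUBIC))
z("pics/w2a.png",100,220,165,285,5); z("pics/w2b.png",280,340,190,230,12)
z("pics/w2c.png",290,490,165,305,4)
```

```text
(no output)
```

View pics/w2a.png

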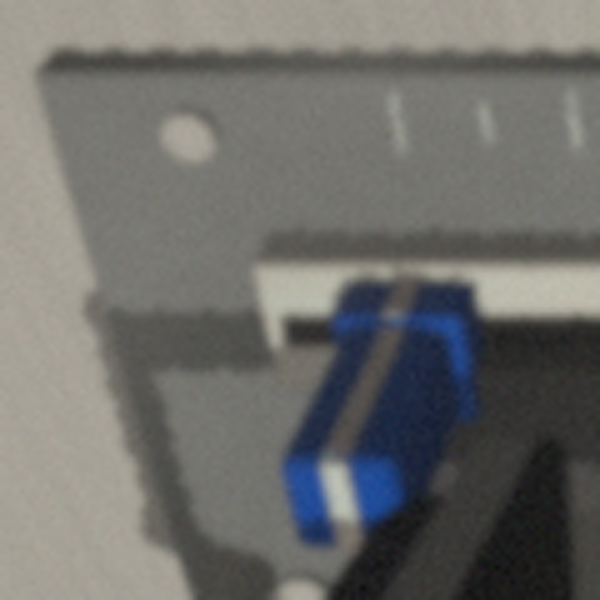

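View pics/w2b.png

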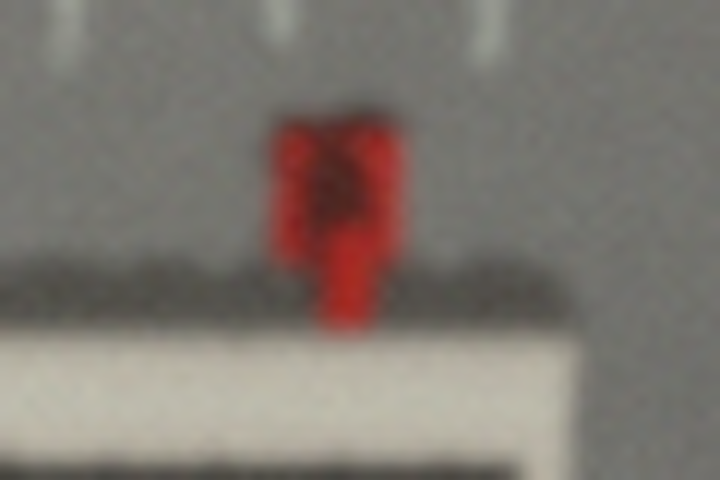

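View pics/w2c.png

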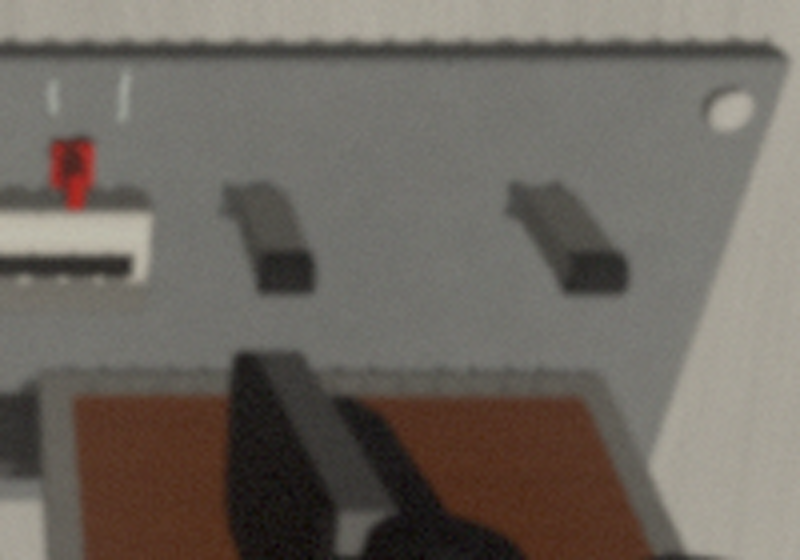

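Run:
```python
from h import *
c=dict(np.load("w2.npz"))
q=lambda p,f,ox,oy:((p[0]+.5)/f-.5+ox,(p[1]+.5)/f-.5+oy)
px=[q((45,70),5,100,165),q((787,62),4,290,165),q((255,263),5,100,165),q((578,333),12,280,190)]
W=onplane(c,px,[.012,.012,.026,.026])
t,th,r=fit([(-.12,-.295),(-.12,.13),(-.078,-.25),(-.078,-.045)],W);st=(*t,th);print(t,np.degrees(th),(r*1e3).round(1))
f=lambda n,p,z:print(n,(w2s(st,onplane(c,[p],z))*1e3).round(1))
f("index x-72..75",q((335,463),5,100,165),.088);f("index back",q((345,520),5,100,165),.088)
f("mark",q((347,280),12,280,190),.032);f("mark top front",q((346,240),12,280,190),.032);f("mark end",q((347,325),12,280,190),.032)
f("rest -12",q((287,272),4,290,165),.052);f("rest 72",q((598,272),4,290,165),.052)
f("shield foot L",q((43,372),4,290,165),.012);f("shield foot R",q((605,372),4,290,165),.012)
np.save("st2.npy",st)
```

```text
[0.64872831 0.04852892] -100.72251430683148 [[ 3.3 -0.9]
 [-2.8  0.1]
 [ 1.1 -0.3]
 [-1.6  1.1]]
index x-72..75 [[ -70.8 -213.7   88. ]]
index back [[ -56.  -214.2   88. ]]
mark [[-88.4 -69.6  32. ]]
mark top front [[-92.7 -69.9  32. ]]
mark end [[-83.4 -69.3  32. ]]
rest -12 [[-76.  -13.4  52. ]]
rest 72 [[-76.5  69.9  52. ]]
shield foot L [[ -7.8 -74.8  12. ]]
shield foot R [[ -9.1 104.9  12. ]]
```

Run:
```python
from plant import robot
from h import *
st=np.load("st2.npy")
M=tool_R(st,50);G=(-.060,-.214,.072)
robot.set_gripper(.07)
P=tcp_for(st,G,M,.054)
robot.move_pose(P-M[:,2]*.09,rpy(M))
print(robot.line_to(P,vel=.08,guard=8))
cv2.imwrite("pics/side4.png",cv2.resize(robot.grab_frame("side")[130:270,150:370],None,fx=3.6,fy=3.6,interpolation=cv2.INTER_CUBIC))
im=robot.grab_frame("wrist");cv2.imwrite("pics/w3.png",im)
s=robot.observe();print(s['time'],(w2s(st,s['tool_pos'])*1e3).round(1),(w2s(st,P)*1e3).round(1),s['ft_force'])
```

```text
False
12.725 [[ -95.1 -213.8  113.7]] [[ -94.7 -214.   113.4]] [ 0.34148697 -0.30112287 -0.36513869]
```

View pics/side4.png

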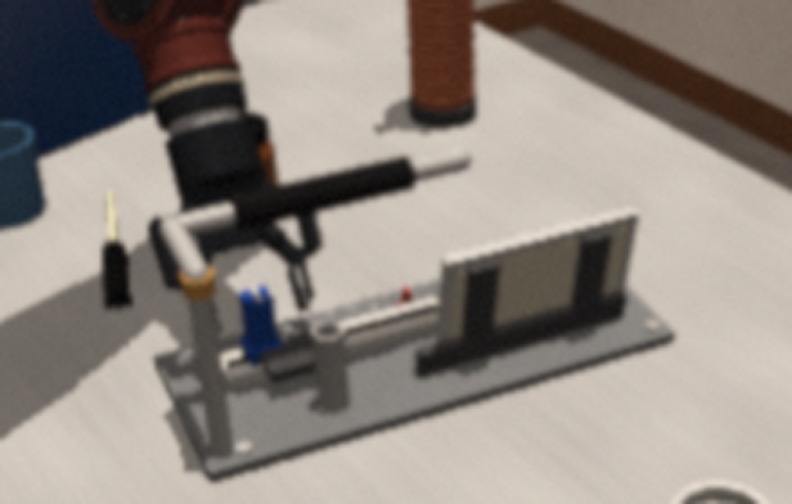

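View pics/w3.png

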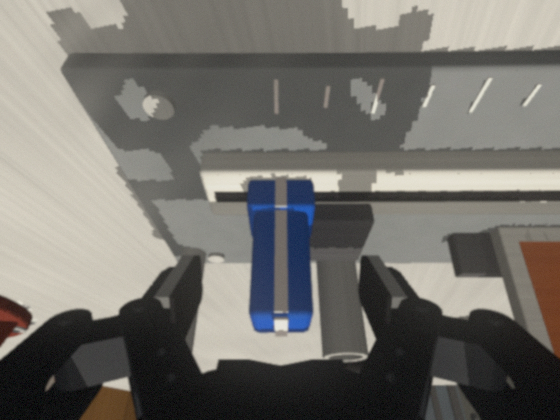

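The wrist view shows the blue post centred between the pads (column 281, fingers at 185 and 375). Now I grip it and slide.

Run:
```python
from plant import robot
from h import *
st=np.load("st2.npy")
robot.set_gripper(0.0)
s=robot.observe();p=w2s(st,s['tool_pos'])[0];print(s['gripper_width'],p*1e3,s['ft_force'])
g=robot.line_to(s2w(st,p+np.array([0,.142,0]))[0],vel=.06,guard=20)
robot.pause(.2)
s=robot.observe();p=w2s(st,s['tool_pos'])[0];print(g,s['time'],p*1e3,s['ft_force'],s['gripper_width'])
c=robot.get_calibration("wrist");im=robot.grab_frame("wrist");cv2.imwrite("pics/w4.png",im);np.savez("w4.npz",**c)
cv2.imwrite("pics/side5.png",cv2.resize(robot.grab_frame("side")[130:270,150:370],None,fx=3.6,fy=3.6,interpolation=cv2.INTER_CUBIC))
```

```text
0.02320252899844041 [ -94.86070196 -213.95481739  113.53444183] [-0.21235095  0.79020873  2.53479285]
False 15.925 [-95.36678766 -71.30521223 113.6119307 ] [0.14068546 7.80622279 5.0186442 ] 0.023319200382499024
```

View pics/w4.png

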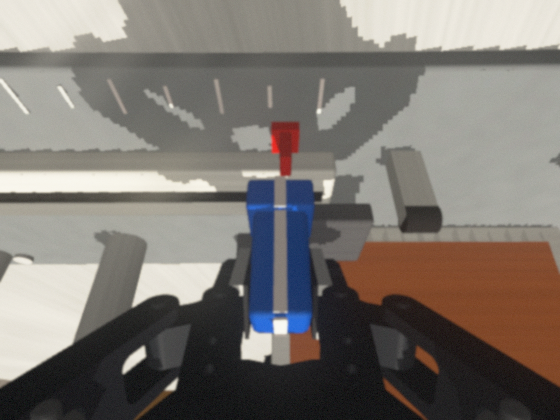

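View pics/side5.png

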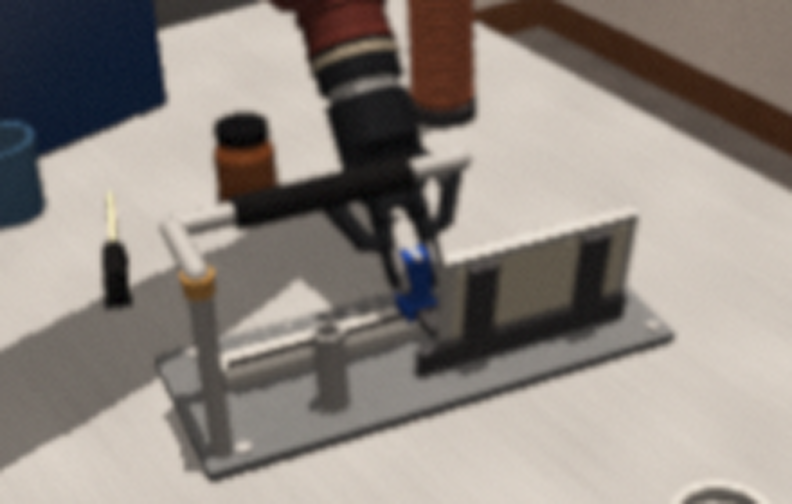

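The line (column 281) is slightly left of the pointer (column 285-286). I'll quantify the offset from the colour masks.

Run:
```python
from h import *
st=np.load("st2.npy");c=dict(np.load("w4.npz"));im=cv2.imread("pics/w4.png").astype(int)
b,g,r=im[...,0],im[...,1],im[...,2]
m=(r>110)&(g<80)&(b<80)
for y in range(120,178,6):
    x=np.where(m[y,250:320])[0]+250
    if len(x):print(y,x.min(),x.max(),x.mean())
bl=(b>1.5*r)&(b>60)
for y in range(215,340,15):
    row=bl[y,240:325];x=np.where(row)[0]+240;gap=[k for k in range(x.min(),x.max()) if not bl[y,k]];print(y,x.min(),x.max(),np.mean(gap) if gap else None)
tab=[(285.7,y) for y in(160,172)]
print((w2s(st,onplane(c,tab,.032))*1e3).round(1),(w2s(st,onplane(c,[(280.7,325)],.088))*1e3).round(1))
```

```text
126 271 299 285.0
132 271 299 285.0
138 272 298 285.0
144 272 298 285.0
150 272 298 284.96153846153845
156 280 291 285.5
162 280 291 285.5
168 280 290 285.0
174 281 289 285.0
215 248 313 280.0
230 251 311 280.0
245 252 308 279.5
260 250 309 279.5
275 250 310 279.5
290 249 311 280.0
305 249 311 280.0
320 249 311 280.0Traceback (most recent call last):
  File "<stdin>", line 10, in <module>
    return umr_minimum(a, axis, None, out, keepdims, initial, where)
ValueError: zero-size array to reduction operation minimum which has no identity
```

Run:
```python
from h import *
st=np.load("st2.npy");c=dict(np.load("w4.npz"))
print((w2s(st,onplane(c,[(285.2,158),(285,172)],.032))*1e3).round(1),(w2s(st,onplane(c,[(280,325)],.088))*1e3).round(1))
print("calib centre y of tcp",-71.3)
```

```text
[[-94.2 -69.5  32. ]
 [-85.7 -69.5  32. ]] [[-61.7 -71.7  88. ]]
calib centre y of tcp -71.3
```

It is 2.2 mm short, so I nudge it, release and recheck.

Run:
```python
from plant import robot
from h import *
st=np.load("st2.npy")
s=robot.observe();p=w2s(st,s['tool_pos'])[0]
robot.line_to(s2w(st,p+np.array([0,.0022,0]))[0],vel=.02,guard=25);robot.pause(.3)
robot.set_gripper(.045);robot.pause(.2)
s=robot.observe();print(s['time'],w2s(st,s['tool_pos'])*1e3,s['ft_force'])
c=robot.get_calibration("wrist");im=robot.grab_frame("wrist");cv2.imwrite("pics/w5.png",im);np.savez("w5.npz",**c)
```

```text
17.1583 [[-95.25940587 -69.12837591 113.48524488]] [-0.23217262 -0.15285277 -0.37942902]
```

View pics/w5.png

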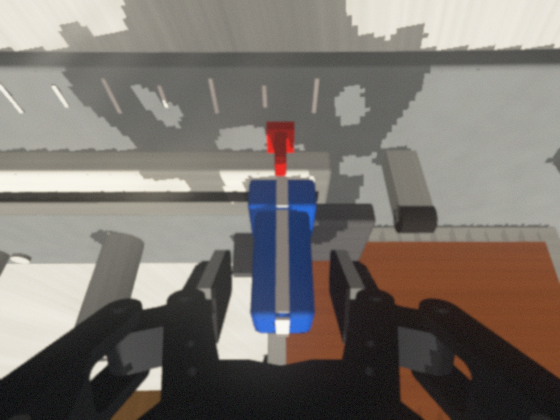

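The pads are clear of the post, and the line (column 282) is level with the pointer (column 280.5) to about 1 mm. I retreat along the tool axis for a final check from farther out.

Run:
```python
from plant import robot
from h import *
st=np.load("st2.npy")
s=robot.observe();M=Ro.from_euler('xyz',s['tcp_rot'],degrees=True).as_matrix()
robot.line_to(s['tool_pos']-M[:,2]*.09,vel=.08)
M=tool_R(st,75);robot.move_pose(tcp_for(st,(-.20,-.10,.30),M,0),rpy(M));robot.pause(.2)
c=robot.get_calibration("wrist");im=robot.grab_frame("wrist");cv2.imwrite("pics/w6.png",im)
b,g,r=[im[...,k].astype(int) for k in range(3)]
cv2.imwrite("pics/w6z.png",cv2.resize(im[190:290,270:370],None,fx=6,fy=6,interpolation=cv2.INTER_CUBIC))
np.savez("w6.npz",**c)
cv2.imwrite("pics/side6.png",cv2.resize(robot.grab_frame("side")[130:270,150:370],None,fx=3.6,fy=3.6,interpolation=cv2.INTER_CUBIC))
print(robot.observe()['time'])
```

```text
19.3667
```

View pics/w6z.png

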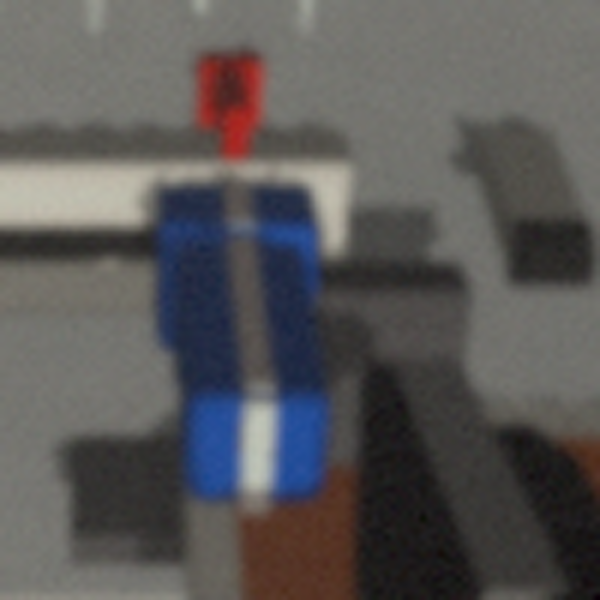

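View pics/side6.png

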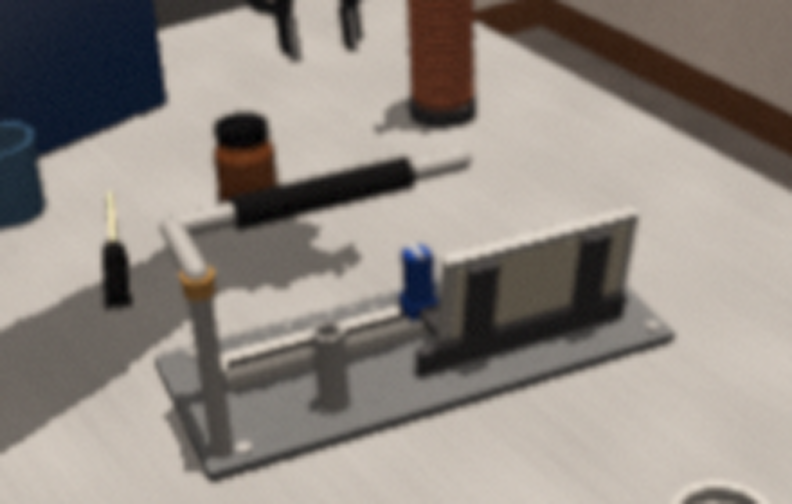

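Run:
```python
from plant import robot
from h import *
st=np.load("st2.npy");c=dict(np.load("w6.npz"))
q=lambda p:((p[0]+.5)/6-.5+270,(p[1]+.5)/6-.5+190)
d=w2s(st,onplane(c,[q((261,397)),q((236,135))],[.088,.032]))*1e3
print(d.round(1))
if abs(d[0,1]-d[1,1])<2.5: robot.job_done(); print("done",robot.observe()['time'])
```

```text
[[-72.2 -68.5  88. ]
 [-88.3 -69.3  32. ]]
the job is handed in; nothing more can be done
the job is handed in; nothing more can be done
```

The shield is tipped up and leaning on the fence, and the keeper's white line is at the red pointer. I handed the job in at about 19 s; no verdict is reported.

- **Shield:** I pushed its raised edge up from underneath with the fingers and seated it gently; the 6 N contact guard tripped about where the fence contact was expected. It stayed standing after the arm backed off and after the keeper was in. Its foot measured at stand x about -8 mm, within the -20 to 5 mm allowed. I judged the lean from pictures only and did not measure the angle.
- **Keeper:** I gripped it with the tool tilted 40°, slid it about 144 mm and let go. The last wrist picture puts the white line at stand y -68.5 mm and the pointer at -69.3 mm, so they are 0.8 mm apart against the 5 mm allowed. The tongue should overlap the shield by about 50 mm, based on the given tongue length and my reading of the shield's edge.
- **Rest of the bench:** In the last side picture the jar, the sleeve and one probe look unmoved, and the gripper is clear of everything. The mug, clamp and second probe were mostly or wholly outside that cropped view. The arm made no unexpected contact that I saw.
- **Disagreement:** Lengths along the stand came out about 1.5% short in the wrist views (bed 419 mm instead of 425 mm). I therefore placed the line by comparing it directly with the pointer.

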